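Clamp the one sound coffee-stand foot

ROBOT

A 6-joint arm with a two-finger parallel gripper is mounted at the origin on the work surface. World frame = base frame: x ahead of the robot, y to its left, z up, the work surface at z = 0. Lengths are in m, angles in rad, forces in N, time in s.
With the tool pointing down it reaches from about 0.225 to 0.875 m from the base axis. Payload 3.4 kg.
Tool frame: the origin (TCP) lies at the very end of the fingers, on their centre line; the grasp point (between the pads) lies behind it (manip.grasp_offset is the z of the grasp point in the tool frame, in m); z points along the fingers, y is the line along which they close (so a half turn about z gives the same grasp; the last joint's range is limited). The gripper opens to 85 mm and grips with 20 to 120 N. Pads are 22 mm wide; open, the fingers measure 114 mm over their backs; the gripper's body (76 mm by 85 mm) begins 54 mm behind the grasp point. The pads swing forward as they close: fully open they stand 13 mm farther back than shut.
Start: joints at [-1.222, 0.276, 1.505, -0, 1.361, -0.121], TCP at [0.26, -0.513, 0.231] pointing down, gripper open.
Joint ranges: [-2.89, 2.89], [-0.75, 2.08], [0.22, 2.7], [-1.18, 4.32], [0.11, 2.71], [-2.7, 2.7]. Speed limits (rad/s): [2.57, 2.57, 3.14, 3.14, 3.14, 3.14].

INTERFACE

Orientations are given as a unit quaternion [w, x, y, z].
In Python, from rig import manip gives the robot as it stands.
- The arm moves only by the shell command python3 -m pendant 'ROWS' [FORCE]. ROWS is JSON, a list of rows, each an object of numbers: "dx", "dy", "dz": the shift along the tool's x, y, z in m; "rx", "ry", "rz": the turn, a rotation vector about the tool's x, y, z in degrees; "hand": the finger opening in m, from 0 to 0.0854. In form: [{"dx": .., "dy": .., "dz": .., "rx": .., "ry": .., "rz": .., "hand": ..}, ...]. A call has 1 to 12 rows; each row shifts and turns the commanded pose from where the row before left it, along the tool's axes as they then stand; what a row does not reach is not made up. A row lasts 1/12 s, in which the tool goes at most 41.7 mm and 7.16 degrees, less where a joint would pass 70% of its speed; a pose out of reach is approached as far as the arm can. A call is refused whole if a number of a shift passes 0.0417 or a number of a turn 7.16, either way. A call with a gripper value outside its range is refused whole. The fingers move at their own pace and stop on an object; FORCE is the grip in N (left out, the last holds). Time passes only in rows, so rows that do not move let the fingers close. It gives the time, the measured TCP pose, the force, the opening and the grip force at its end, in the units of the state.
- manip.get_state(): the state, without advancing time (a new reading comes with each control period).
- manip.get_image(name): name is "scene" or "top" or "wrist"; returns a dict with "frame" (384x512x3 uint8, red, green, blue), "fx", "fy", "cx", "cy" (pixels), "position" and "attitude" of the camera in the world; the wrist camera has in their place "mount" (4x4, takes a point from camera to tool coordinates, whose origin is the TCP and whose axes are the flange's). Camera axes: x right, y up, looking along -z (the intrinsics and any distortion apply to the point x, -y, -z); pixel columns grow to the right and rows downward; lengths in m; the calibration is good to about 2 mm. The wrist camera is an equidistant fisheye: a pixel r from the principal point sees the ray r / f radians off the axis. A picture is of the moment at which its call begins: read the wrist's pose just before it. There is no depth.
- manip.sign_off(): hands the job in; it is judged then, once.
The state is a dict: "clock": time; "qpos": joint angles; "qd": joint speeds; "effort": joint torques, N m; "position": TCP position; "ee_rot": TCP orientation; "contact_force": force on the tool from outside, world axes, zero at the start; "moment": the same for the moment, N m; "width": finger opening in m; "gripper_force": force on a finger pad.
Only numpy, scipy, OpenCV 4.12 (cv2) and the standard library are available. Lean on these libraries where they do the work, as an engineer would, in place of code of your own. Each camera call takes 0.05 s, during which the arm holds its last target. There are 200 camera calls.

TASK

Four beech feet for a pour-over coffee stand are on the worktop: pick out the one full-size, undamaged foot (not the chipped, the short or the thin one), stand it upright and squarely between the jaws of the one-hand clamp on the chopping board, and let go of it. Then pump the clamp's trigger towards its fixed handle, stroke by stroke, until the foot is gripped against the fixed jaw and the sprung pad's gap is about half closed, never squeezed shut. Leave the other feet and the kitchen things where they are, and finish while still holding the trigger pulled, because the clamp slackens when the trigger is released.

Things in the scene. Friction and masses are not known exactly. Their poses are not given: they have to be found in the camera images.
- clamp: One-hand bar clamp fixed on a beech chopping board (370 x 180 mm, 22 mm thick) that does not move. Origin on the worktop directly below the fixed jaw's face; the board's top is at z = 22 mm. x runs along the bar from the fixed jaw to the handle, y across it, z up. Board from x = -55 to 315 mm, y = -90 to 90. Black ratchet housing x = 150 to 285, 70 wide, top at z = 84.
- jaw (a joint): Travel of the moving jaw (dark steel, 42 mm wide, top at z = 70 mm) towards the fixed jaw, m. With the pad free, the pad's face is at clamp x = 0.078 - this value. Starts at 0 to 0.016. About 2.5 N of friction keeps it in place between strokes; a harder push than that makes it slip back once the trigger is released.
- pad (a joint): How far the sprung pad is pushed in towards the moving jaw, m: 0 = free, gap 16 mm; 0.016 = gap fully closed. Spring 0.8 N per mm.
- pad_face: Black rubber plate of the sprung pad on the moving jaw, 6 mm thick along the bar, 42 mm wide, 34 mm high. Origin at its centre; axes as the clamp's. The visible gap between it and the jaw block behind is 16 mm when free.
- trigger (a joint): Trigger angle, rad: 0 = released (a spring returns it), 0.65 = stop, pulled right towards the handle. Pulling, a pawl takes the moving jaw along, 22 mm per rad (14 mm a stroke, less up to 4 mm lost until the pawl meets a tooth); going back, the jaw stays. 2 to 8 N at the paddle is enough; several strokes are needed.
- paddle: Grey upright trigger paddle, 12 mm thick along the bar, 24 wide, reaching 90 mm from its pivot. Origin on the pivot (clamp x = 190, z = 80 mm), z axis up along the paddle. Released, it leans 0.325 rad towards the jaws (top front edge at clamp x = 156, z = 163 mm); at the stop 0.325 rad towards the handle. Push it towards the handle with closed fingers from the jaw side, or pinch it.
- foot_sound: The sound foot, a beech block 40 x 40 x 50 mm high with square edges, upright. Origin at the centre of its underside, z up.
- foot_chipped: Beech foot 40 x 40 x 50 mm with a big step broken out of its top: only 18 mm of its 40 mm (at its -x side) reaches full height, the rest is 24 mm high. Origin at the centre of its underside.
- foot_short: Beech foot 40 x 40 mm but only 28 mm high. Origin at the centre of its underside.
- foot_thin: Beech foot 50 mm high and 40 mm wide (y) but only 24 mm thick (x). Origin at the centre of its underside.
- mug: White mug, 80 mm across, 92 mm high, bystander. Origin at the centre of its underside.
- dripper: Steel coffee dripper, 110 mm across, 85 mm high, bystander. Origin at the centre of its underside.
- coffee_jar: Closed amber coffee jar, 80 mm across, 130 mm high, bystander. Origin at the centre of its underside.
- spoon: Spoon lying flat, 160 mm long, bystander. Origin near its middle.
- fixed_jaw (a point): Middle of the fixed jaw's gripping face, clamp x = 0, 50 mm above the worktop. The dark steel jaw is 46 mm wide, top at z = 72 mm, and looks along the clamp's +x.
- handle (a point): Top of the fixed black handle behind the trigger, clamp x = 268 mm (it is 26 mm thick along the bar, 34 wide), 166 mm above the worktop.
Not all that is in view belongs to the job. What is shaped like the foot_sound but red or turquoise is not meant.

How it is judged:
On the way, in this order (a step that is already met when the one before it is completed fails the run):
1. the sound foot is lifted off the worktop (height (world z) of foot_sound above 0.035 m), for 0.1 s.
2. the sound foot stands upright on the board between the jaws, let go (x of foot_sound in the frame of clamp between 0.014 and 0.065 m and y of foot_sound in the frame of clamp between -0.015 and 0.015 m and z of foot_sound in the frame of clamp below 0.026 m and angle between foot_sound's own z axis and vertical below 0.1 rad and contact force between each of the arm, the fingers and foot_sound below 0.05 N), for 0.2 s.
At the end, for the whole second after the job is handed in: The sound foot stands upright and square (0.12 rad) on the board, untouched, within 15 mm of the bar's middle and 5 mm of the fixed jaw; the pad bears on it with over 2.5 N, pushed in 4.5 to 12 of its 16 mm; the fingers still hold the trigger pulled; the other feet are within 30 mm of their starts (x of foot_sound in the frame of clamp between 0.014 and 0.025 m and y of foot_sound in the frame of clamp between -0.015 and 0.015 m and z of foot_sound in the frame of clamp below 0.027 m and angle between foot_sound's own z axis and vertical below 0.1 rad and (angle between the x axis of foot_sound and the x axis of clamp, either way round below 0.12 rad or angle between the x axis of foot_sound and the y axis of clamp, either way round below 0.12 rad) and linear speed of foot_sound below 0.02 m/s and contact force between each of the fingers, the arm and foot_sound below 0.05 N and contact force between each of pad_face, clamp and foot_sound above 2.5 N and value of joint pad between 0.0045 and 0.012 m and value of joint trigger above 0.04 rad and contact force between the fingers and paddle above 0.3 N and distance of each of foot_chipped, foot_short, foot_thin from where it was at the start of the episode below 0.03 m); the arm keeps its last pose, push and grip.
It fails at once if the pad's gap is squeezed shut (over 14.5 mm) (value of joint pad above 0.0145 m).
It fails at once if another foot is moved by more than 30 mm (distance of any of foot_chipped, foot_short, foot_thin from where it was at the start of the episode above 0.03 m).
It fails at once if a kitchen thing is moved by more than 30 mm (distance of any of mug, dripper, coffee_jar, spoon from where it was at the start of the episode above 0.03 m).
It also fails if it takes over 61 s, if anything falls off the work surface, if the arm or the gripper's body presses on something with over 40 N, if the wrist force passes 120 N, or if a joint passes its speed limit or range.

## Working session

There is one attempt and no reset: what is moved stays moved. The work goes in short steps, Python scripts to look and compute and a shell command to move; the robot and the scene stay as the last step left them, time stands still between calls to the robot, and variables do not carry over. Pictures are saved under pics/ and viewed, at most 10 in all, crops included, and the job is handed in when it is done.

```bash
mkdir -p pics; ls
python3 - <<'E'
from rig import manip
import cv2, numpy as np
s=manip.get_state(); print(s, manip.grasp_offset)
for n in("scene","top"):
    im=manip.get_image(n); cv2.imwrite(f"pics/{n}0.png",im["frame"][:,:,::-1]); print(n,{k:v for k,v in im.items() if k!="frame"})
E
```

```text
pics
{'clock': 0.0, 'qpos': array([-1.22198735e+00,  2.76592730e-01,  1.50615439e+00,  2.50063587e-05,
        1.36067147e+00, -1.20996426e-01]), 'qd': array([ 2.00649729e-03,  2.80164971e-05,  6.11577991e-04,  2.48248824e-04,
       -1.47414631e-03, -9.54312315e-04]), 'effort': array([ 2.60993955e-03, -4.16772008e+01, -2.45804286e+01, -2.20462300e-05,
        1.08812749e-02,  2.47172164e-05]), 'position': array([ 0.26013298, -0.5121997 ,  0.23043252]), 'ee_rot': array([-9.08441331e-04,  9.72537196e-01,  2.32745717e-01, -9.16215028e-05]), 'contact_force': array([ 0.10711136, -0.82620098,  0.05263679]), 'moment': array([ 0.03089841,  0.0236631 , -0.01898397]), 'gripper_force': 0.0, 'width': 0.08547681674444223} -0.0187
scene {'fx': 460.62641468568097, 'fy': 460.62641468568097, 'cx': 257.651067209172, 'cy': 188.01715700925362, 'position': array([1.70421468, 0.08370289, 0.95222553]), 'attitude': array([0.59225733, 0.29503328, 0.35094999, 0.66258639])}
top {'fx': 396.51210664820854, 'fy': 396.51210664820854, 'cx': 252.97341650532587, 'cy': 193.37862366017552, 'position': array([ 0.36603026, -0.06794404,  1.27098846]), 'attitude': array([ 0.70759338,  0.05142591, -0.05234307, -0.70279953])}
```

View pics/scene0.png

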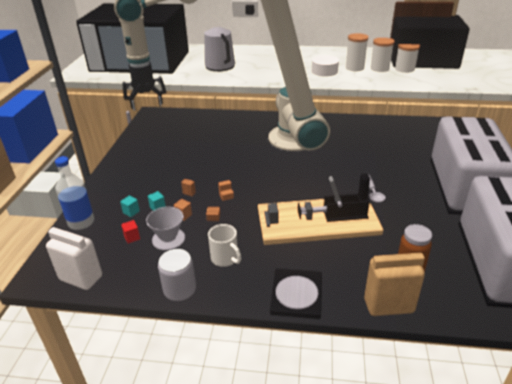

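View pics/top0.png

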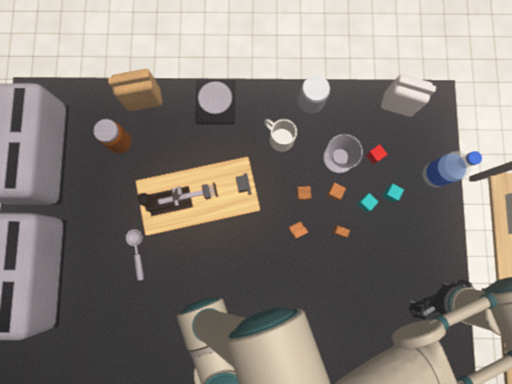

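Scene picture: feet at (188,187), (225,190), (182,210) and (212,213). Top picture: feet at (342,231), (298,230), (338,190) and (304,193). The clamp runs from the fixed jaw at (243,184) to the handle at (146,200). Red and turquoise blocks are at (378,153), (370,202) and (396,192).

Next I'll make a close crop of both views and take measurements.

```bash
cat > h.py <<'E'
import numpy as np, cv2
from rig import manip
from scipy.spatial.transform import Rotation as R
def rot(q): return R.from_quat([q[1],q[2],q[3],q[0]]).as_matrix()
def cast(im,uv,z):
    uv=np.atleast_2d(uv).astype(float)
    d=np.c_[(uv[:,0]-im["cx"])/im["fx"],-(uv[:,1]-im["cy"])/im["fy"],-np.ones(len(uv))]@rot(im["attitude"]).T
    p=np.array(im["position"]); return p+d*((z-p[2])/d[:,2])[:,None]
def proj(im,P):
    c=(np.atleast_2d(P)-im["position"])@rot(im["attitude"])
    return np.c_[im["cx"]-im["fx"]*c[:,0]/c[:,2], im["cy"]+im["fy"]*c[:,1]/c[:,2]]
def wray(im,s,uv,z):
    """fisheye wrist pixel -> point on plane z"""
    uv=np.atleast_2d(uv).astype(float); d=uv-[im["cx"],im["cy"]]; r=np.hypot(*d.T); th=r/im["fx"]
    k=np.sin(th)/np.maximum(r,1e-9)
    c=np.c_[d[:,0]*k,-d[:,1]*k,-np.cos(th)]
    M=np.array(im["mount"]); Rt=rot(s["ee_rot"]); w=c@(Rt@M[:3,:3]).T; p=s["position"]+Rt@M[:3,3]
    return p+w*((z-p[2])/w[:,2])[:,None]
E
python3 - <<'E'
from h import *
t=manip.get_image("top"); s=manip.get_image("scene")
a=cv2.resize(s["frame"][165:235,165:245],(640,560),interpolation=cv2.INTER_CUBIC)
cv2.imwrite("pics/crop_s.png",a[:,:,::-1])
b=cv2.resize(t["frame"][145:245,130:360],None,fx=3.4,fy=3.4,interpolation=cv2.INTER_CUBIC)
cv2.imwrite("pics/crop_t.png",b[:,:,::-1])
hsv=cv2.cvtColor(t["frame"],cv2.COLOR_RGB2HSV)
m=cv2.inRange(hsv,(3,110,60),(18,255,255)); m[:170]=0;m[260:]=0;m[:,:280]=0;m[:,365:]=0
n,l,st,c=cv2.connectedComponentsWithStats(m)
for i in range(1,n):
    if st[i,4]>30:
        print(c[i],st[i], cast(t,c[i],.05)[0,:2], cast(t,c[i],.028)[0,:2], cv2.minAreaRect(np.argwhere(l==i)[:,::-1].astype(np.float32)))
m=cv2.inRange(hsv,(12,60,110),(28,200,255)); m[:150]=0;m[240:]=0;m[:,:125]=0;m[:,270:]=0
n,l,st,c=cv2.connectedComponentsWithStats(m); i=1+np.argmax(st[1:,4]); pts=np.argwhere(l==i)[:,::-1].astype(np.float32)
r=cv2.minAreaRect(pts); bx=cv2.boxPoints(r); w=cast(t,bx,.022); print(bx,w[:,:2],np.linalg.norm(np.roll(w,1,0)-w,axis=1))
E
```

```text
[336.36666667 191.34285714] [327 183  19  18 210] [ 0.55489327 -0.3287646 ] [ 0.55829624 -0.33346411] ((336.20001220703125, 191.60000610351562), (14.310833930969238, 15.205260276794434), 26.56505012512207)
[303.7311828  192.42473118] [297 186  15  14 186] [ 0.55077791 -0.22699699] [ 0.55410673 -0.22986284] ((304.0, 192.5), (13.0, 14.0), 90.0)
[297.87817259 229.63959391] [289 222  19  16 197] [ 0.43503447 -0.20761765] [ 0.4362778  -0.21013432] ((298.0000305175781, 229.50003051757812), (13.416407585144043, 15.65247631072998), 63.43495178222656)
[341.24817518 231.17518248] [333 226  17  11 137] [ 0.43123216 -0.34077472] [ 0.43240698 -0.34569064] ((341.3000183105469, 231.1000213623047), (15.17893123626709, 9.486830711364746), 18.434947967529297)
[[132.40524 180.17935]
 [248.61069 154.67084]
 [260.8746  210.53973]
 [144.66916 236.04825]] [[ 0.59082155  0.31692998]
 [ 0.67714025 -0.05401156]
 [ 0.49610581 -0.09431453]
 [ 0.41334232  0.26943833]] [0.18372352 0.3808524  0.18546644 0.37304951]
```

View pics/crop_s.png

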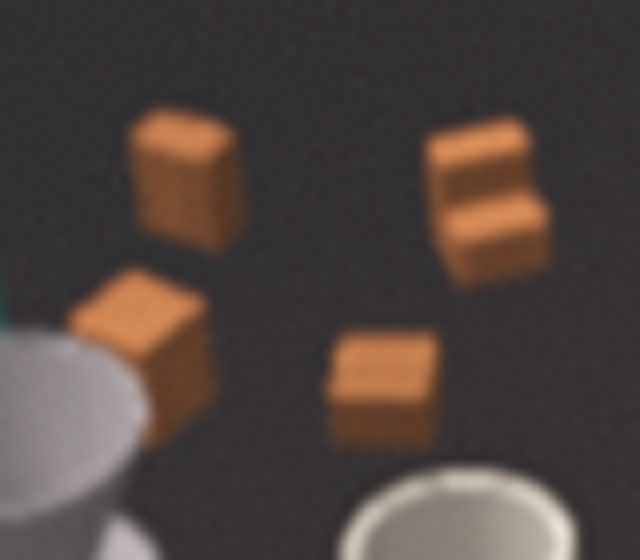

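View pics/crop_t.png

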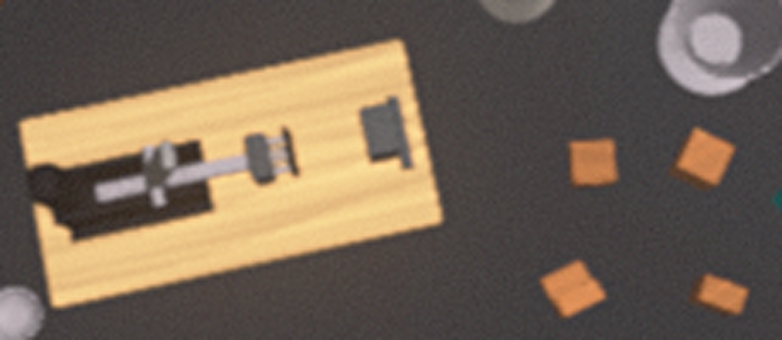

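The crops confirm it. The foot at scene (182,210) / top (336,191) is full height, square and undamaged, and the crops also show which of the others is chipped, short and thin.

Things that could be mistaken for it, by top-view pixel:
- chipped: (298,230)
- short: (304,192)
- thin: (341,231)
- red: (378,153)
- turquoise: (370,202) and (396,192)

I choose (336,191), at about (0.555, -0.329). The fixed jaw comes out at about (0.571, -0.020), with the clamp's yaw about 103°.

```bash
python3 -m pendant '[{"dx":0.029,"dy":-0.002},{"dx":0.029,"dy":-0.002},{"dx":0.029,"dy":-0.002},{"dx":0.029,"dy":-0.002},{"dx":0.029,"dy":-0.002},{"dx":0.029,"dy":-0.002},{"dx":0.029,"dy":-0.002},{"dx":0.029,"dy":-0.002},{"dx":0.029,"dy":-0.002},{"dx":0.029,"dy":-0.002},{"dx":0.029,"dy":-0.003},{"dx":0.029,"dy":-0.003}]'; python3 -m pendant '[{"rz":-7},{"rz":-7},{"rz":-7},{"rz":-7},{"rz":-5},{"hand":0.06},{},{}]'
python3 - <<'E'
from h import *
s=manip.get_state(); im=manip.get_image("wrist"); cv2.imwrite("pics/w1.png",im["frame"][:,:,::-1])
print(s["position"],s["ee_rot"],s["qpos"],s["width"],s["contact_force"]); print({k:v for k,v in im.items() if k!="frame"})
E
```

```text
[ 0.26020049 -0.51244168  0.23076433] [-5.39432680e-04  9.72538415e-01  2.32741779e-01 -6.59351974e-05] [-1.22200011e+00  2.76379694e-01  1.50562667e+00 -8.58729757e-06
  1.36067316e+00 -1.20993930e-01] 0.08556711069156117 [ 0.81164978  0.97631718 -0.1095449 ]
{'fx': 297.3186396354542, 'fy': 297.3186396354542, 'cx': 255.23183634570427, 'cy': 192.9584187483941, 'mount': array([[-8.93742430e-06,  9.52798775e-01,  3.03602527e-01,
         7.63467313e-02],
       [ 9.99999612e-01,  2.76059685e-04, -8.36922904e-04,
         4.38847817e-04],
       [-8.81231536e-04,  3.03602402e-01, -9.52798407e-01,
        -1.42444232e-01],
       [ 0.00000000e+00,  0.00000000e+00,  0.00000000e+00,
         1.00000000e+00]])}invalid input
invalid input
```

View pics/w1.png

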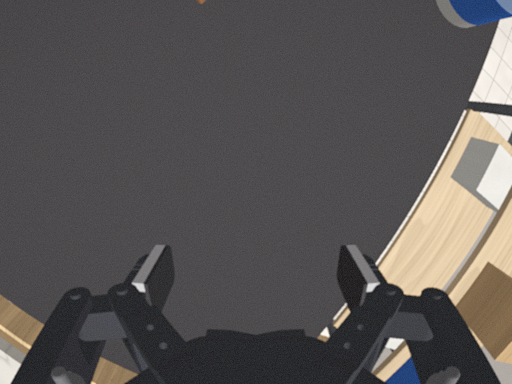

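The picture shows the arm has not moved: only the fingers and a foot's edge at (200,0). Both calls came back as "invalid input", so rows probably need every key.

```bash
python3 -m pendant '[{"dx":0.029,"dy":-0.002,"dz":0,"rx":0,"ry":0,"rz":0,"hand":0.06},{"dx":0.029,"dy":-0.002,"dz":0,"rx":0,"ry":0,"rz":0,"hand":0.06},{"dx":0.029,"dy":-0.002,"dz":0,"rx":0,"ry":0,"rz":0,"hand":0.06},{"dx":0.029,"dy":-0.002,"dz":0,"rx":0,"ry":0,"rz":0,"hand":0.06},{"dx":0.029,"dy":-0.002,"dz":0,"rx":0,"ry":0,"rz":0,"hand":0.06},{"dx":0.029,"dy":-0.002,"dz":0,"rx":0,"ry":0,"rz":0,"hand":0.06},{"dx":0.029,"dy":-0.002,"dz":0,"rx":0,"ry":0,"rz":0,"hand":0.06},{"dx":0.029,"dy":-0.002,"dz":0,"rx":0,"ry":0,"rz":0,"hand":0.06},{"dx":0.029,"dy":-0.002,"dz":0,"rx":0,"ry":0,"rz":0,"hand":0.06}]'
```

```text
clock: 1.0
position: [0.486, -0.3776, 0.2312]
ee_rot: [-0.0, 0.973, 0.233, -0.0]
contact_force: [0.1, -0.5, -0.4]
width: 0.06
gripper_force: 0.0
```

```bash
python3 -m pendant '[{"dx":0,"dy":0,"dz":0,"rx":0,"ry":0,"rz":-7,"hand":0.06},{"dx":0,"dy":0,"dz":0,"rx":0,"ry":0,"rz":-7,"hand":0.06},{"dx":0,"dy":0,"dz":0,"rx":0,"ry":0,"rz":-7,"hand":0.06},{"dx":0,"dy":0,"dz":0,"rx":0,"ry":0,"rz":-7,"hand":0.06},{"dx":0,"dy":0,"dz":0,"rx":0,"ry":0,"rz":-5,"hand":0.06},{"dx":0.02,"dy":0.018,"dz":0,"rx":0,"ry":0,"rz":0,"hand":0.06},{"dx":0.02,"dy":0.017,"dz":0,"rx":0,"ry":0,"rz":0,"hand":0.06},{"dx":0,"dy":0,"dz":0,"rx":0,"ry":0,"rz":0,"hand":0.06}]'
python3 - <<'E'
from h import *
s=manip.get_state(); im=manip.get_image("wrist"); cv2.imwrite("pics/w2.png",im["frame"][:,:,::-1])
print(s["position"],s["ee_rot"],s["qpos"],s["width"],s["contact_force"])
hsv=cv2.cvtColor(im["frame"],cv2.COLOR_RGB2HSV)
m=cv2.inRange(hsv,(3,110,40),(18,255,255))
n,l,st,c=cv2.connectedComponentsWithStats(m)
for i in range(1,n):
    if st[i,4]>150:
        V=hsv[:,:,2][l==i]; th,_=cv2.threshold(V.reshape(-1,1),0,255,cv2.THRESH_OTSU)
        f=(l==i)&(hsv[:,:,2]>th); p=np.argwhere(f)[:,::-1]; w=wray(im,s,p,.05)[:,:2]
        r=cv2.minAreaRect((w*1000).astype(np.float32)); print(c[i],st[i],"top",w.mean(0),r)
E
```

```text
clock: 1.67
position: [0.5391, -0.36, 0.2309]
ee_rot: [0.0, 0.866, 0.5, 0.002]
contact_force: [0.2, -0.8, 0.3]
width: 0.06
gripper_force: 0.0
[ 0.53910989 -0.35997591  0.23086499] [3.72083702e-04 8.65798617e-01 5.00389177e-01 1.81316972e-03] [-0.69778063  0.3858855   1.34027344  0.00319274  1.41349523 -0.17557981] 0.05998140295275023 [ 0.2496896  -0.77778107  0.33773489]
[211.71683389  67.10479376] [189  45  46  45 897] top [ 0.55646515 -0.23583709] ((555.3986206054688, -236.13308715820312), (35.925506591796875, 36.297889709472656), 5.208792686462402)
[127.12443778 107.87106447] [ 99  86  49  44 667] top [ 0.44969068 -0.21388512] ((447.0728759765625, -213.29397583007812), (43.716102600097656, 42.38153839111328), 7.555360317230225)
[250.9055794  131.87982833] [237 121  37  40 233] top [ 0.55315431 -0.32445835] ((556.2727661132812, -332.1617126464844), (39.0843505859375, 39.350486755371094), 63.92725372314453)
[177.10200669 194.02842809] [158 178  32  41 598] top [ 0.43884785 -0.33991363] ((432.2512512207031, -344.6371154785156), (38.33426284790039, 22.107784271240234), 71.48755645751953)
[167.2797619  209.66666667] [159 197  18  23 168] top [ 0.42493495 -0.34841412] ((426.9533386230469, -346.6531677246094), (29.26824188232422, 15.726557731628418), 69.24150085449219)
```

View pics/w2.png

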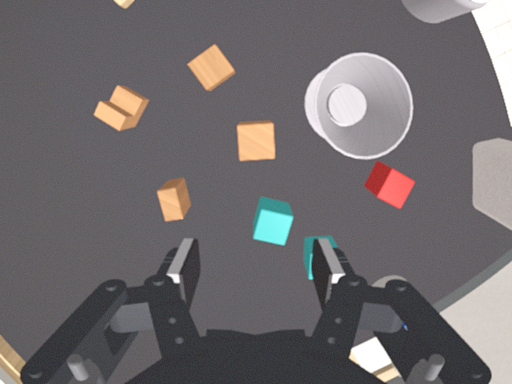

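The wrist picture shows the sound foot at (256,141) with a top about 39 × 39 mm, which fits. Short is at (212,67), chipped at (125,108), thin at (174,200), the dripper at (360,105) and the turquoise block at (273,221). I'll descend on the foot with a part-open hand and grip it.

```bash
python3 -m pendant '[{"dx":0,"dy":0,"dz":0,"rx":0,"ry":0,"rz":-3,"hand":0.056},{"dx":0.0165,"dy":0.001,"dz":0,"rx":0,"ry":0,"rz":0,"hand":0.056},{"dx":0.017,"dy":0.001,"dz":0,"rx":0,"ry":0,"rz":0,"hand":0.056},{"dx":0,"dy":0,"dz":0.03,"rx":0,"ry":0,"rz":0,"hand":0.056},{"dx":0,"dy":0,"dz":0.03,"rx":0,"ry":0,"rz":0,"hand":0.056},{"dx":0,"dy":0,"dz":0.03,"rx":0,"ry":0,"rz":0,"hand":0.056},{"dx":0,"dy":0,"dz":0.03,"rx":0,"ry":0,"rz":0,"hand":0.056},{"dx":0,"dy":0,"dz":0.02,"rx":0,"ry":0,"rz":0,"hand":0.056},{"dx":0,"dy":0,"dz":0,"rx":0,"ry":0,"rz":0,"hand":0.056}]'
python3 - <<'E'
from h import *
s=manip.get_state(); im=manip.get_image("wrist"); cv2.imwrite("pics/w3.png",im["frame"][:,:,::-1])
hsv=cv2.cvtColor(im["frame"],cv2.COLOR_RGB2HSV)
m=cv2.inRange(hsv,(3,110,40),(18,255,255))
n,l,st,c=cv2.connectedComponentsWithStats(m)
Rt=rot(s["ee_rot"])
print(s["position"],np.degrees(np.arctan2(Rt[1,0],Rt[0,0])))
for i in range(1,n):
    if st[i,4]>150:
        V=hsv[:,:,2][l==i]; p=np.argwhere(l==i)[:,::-1]; w=wray(im,s,p,.05)
        lo=(w-s["position"])@Rt
        print(c[i],st[i],V.mean(),lo.min(0),lo.max(0),cv2.minAreaRect((lo[:,:2]*1000).astype(np.float32)))
E
```

```text
clock: 2.47
position: [0.5484, -0.3306, 0.0863]
ee_rot: [-0.005, 0.853, 0.522, -0.002]
contact_force: [-0.2, 0.3, -0.2]
width: 0.0561
gripper_force: 0.0
[ 0.54840294 -0.33058778  0.08626379] 62.898322995347385
[198.79108635  82.05973383] [ 160   44   78   77 3231] 229.2116991643454 [ 0.06564404 -0.05840111  0.03649258] [ 0.11206352 -0.01106682  0.03701223] ((88.60052490234375, -34.566219329833984), (35.65309143066406, 36.462791442871094), 57.97148895263672)
[ 67.63356504 141.06289308] [  25  106   80   76 3021] 197.140350877193 [ 0.02814876 -0.17594071  0.03741144] [ 0.08219121 -0.09974021  0.03821716] ((56.27117919921875, -136.08920288085938), (71.57453155517578, 48.30116271972656), 62.93540573120117)
[265.38715278 206.10555556] [ 237  172   62   73 2880] 212.08923611111112 [-0.0169034  -0.01206774  0.03595686] [0.03299322 0.02768259 0.03641934] ((8.182413101196289, 7.639120101928711), (39.446556091308594, 49.891197204589844), 89.0456771850586)
[140.44806672 265.86277483] [ 114  246   50   41 1319] 161.82865807429872 [-0.05758684 -0.11107675  0.03693621] [-0.02032791 -0.06764143  0.03738402] ((-40.47443771362305, -86.52149963378906), (51.2076416015625, 26.345842361450195), 43.87141418457031)
```

View pics/w3.png

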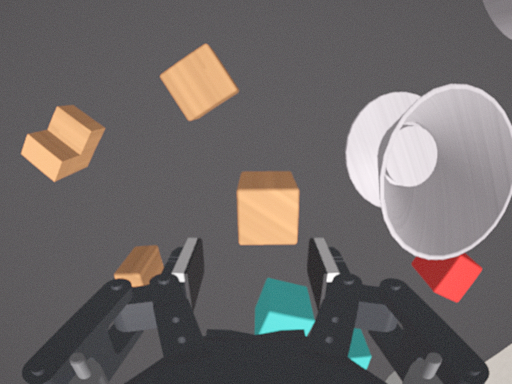

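The foot is at (268,210), with its top face spanning rows 190-245. It is about 8 mm to the tool's +y and 3 mm to +x, and well aligned. I'll check the dripper rim at (382,210) before closing in.

```bash
python3 -m pendant '[{"dx":0.003,"dy":0.0077,"dz":0,"rx":0,"ry":0,"rz":0,"hand":0.056},{"dx":0,"dy":0,"dz":0,"rx":0,"ry":0,"rz":0,"hand":0.056}]'
python3 - <<'E'
from h import *
s=manip.get_state(); im=manip.get_image("wrist")
hsv=cv2.cvtColor(im["frame"],cv2.COLOR_RGB2HSV)
m=cv2.inRange(hsv,(3,110,40),(18,255,255))
n,l,st,c=cv2.connectedComponentsWithStats(m); Rt=rot(s["ee_rot"])
print(s["position"])
for i in range(1,n):
    if st[i,4]>150 and abs(c[i][0]-256)<40:
        p=np.argwhere(l==i)[:,::-1]; lo=(wray(im,s,p,.05)-s["position"])@Rt; print(c[i],lo.min(0),lo.max(0))
s2=dict(s)
for uv in([373,190],[376,215],[390,245]):
    print((wray(im,s,uv,.085)-s["position"])@Rt)
E
```

```text
clock: 2.68
position: [0.5631, -0.3349, 0.0935]
ee_rot: [0.003, 0.853, 0.522, 0.001]
contact_force: [0.1, -0.4, 0.3]
width: 0.0559
gripper_force: 0.0
[ 0.56309445 -0.33493946  0.09354996]
[241.92869718 203.51320423] [-0.01916976 -0.02770408  0.04337958] [0.03055089 0.01208342 0.04363107]
[[0.02976325 0.06592382 0.00891331]]
[[0.01454424 0.06995083 0.00894645]]
[[-0.00584026  0.08311017  0.00903589]]
```

```bash
python3 -m pendant '[{"dx":0,"dy":0,"dz":0,"rx":0,"ry":0,"rz":0,"hand":0.056},{"dx":0,"dy":0,"dz":0,"rx":0,"ry":0,"rz":0,"hand":0.056},{"dx":0,"dy":0,"dz":0,"rx":0,"ry":0,"rz":0,"hand":0.056}]'
cat > fm.py <<'E'
from h import *
s=manip.get_state(); im=manip.get_image("wrist")
hsv=cv2.cvtColor(im["frame"],cv2.COLOR_RGB2HSV)
m=cv2.inRange(hsv,(3,110,40),(18,255,255))
n,l,st,c=cv2.connectedComponentsWithStats(m); Rt=rot(s["ee_rot"])
print(s["position"],s["qd"].round(3))
for i in range(1,n):
    if st[i,4]>150 and abs(c[i][0]-256)<40:
        p=np.argwhere(l==i)[:,::-1]; lo=(wray(im,s,p,.05)-s["position"])@Rt; print(c[i],lo.min(0),lo.max(0))
E
python3 fm.py
```

```text
clock: 2.98
position: [0.5607, -0.3336, 0.0922]
ee_rot: [0.001, 0.853, 0.522, 0.0]
contact_force: [0.7, -0.3, -0.5]
width: 0.0557
gripper_force: 0.0
[ 0.56070896 -0.33356587  0.09219092] [-0.001  0.004  0.006  0.001 -0.003 -0.   ]
[245.60448746 204.67443907] [-0.0192879  -0.02482509  0.04215302] [0.03080769 0.01480981 0.04221609]
```

```bash
python3 -m pendant '[{"dx":0.001,"dy":-0.005,"dz":0,"rx":0,"ry":0,"rz":0,"hand":0.056},{"dx":0,"dy":0,"dz":0.015,"rx":0,"ry":0,"rz":0,"hand":0.056},{"dx":0,"dy":0,"dz":0.015,"rx":0,"ry":0,"rz":0,"hand":0.056},{"dx":0,"dy":0,"dz":0.015,"rx":0,"ry":0,"rz":0,"hand":0.056},{"dx":0,"dy":0,"dz":0.015,"rx":0,"ry":0,"rz":0,"hand":0.056},{"dx":0,"dy":0,"dz":0.01,"rx":0,"ry":0,"rz":0,"hand":0.056},{"dx":0,"dy":0,"dz":0.007,"rx":0,"ry":0,"rz":0,"hand":0.056},{"dx":0,"dy":0,"dz":0,"rx":0,"ry":0,"rz":0,"hand":0.056},{"dx":0,"dy":0,"dz":0,"rx":0,"ry":0,"rz":0,"hand":0.056},{"dx":0,"dy":0,"dz":0,"rx":0,"ry":0,"rz":0,"hand":0.056}]'; python3 fm.py
python3 -m pendant '[{"dx":0,"dy":0,"dz":0,"rx":0,"ry":0,"rz":0,"hand":0.03},{"dx":0,"dy":0,"dz":0,"rx":0,"ry":0,"rz":0,"hand":0.03},{"dx":0,"dy":0,"dz":0,"rx":0,"ry":0,"rz":0,"hand":0.03},{"dx":0,"dy":0,"dz":0,"rx":0,"ry":0,"rz":0,"hand":0.03},{"dx":0,"dy":0,"dz":0,"rx":0,"ry":0,"rz":0,"hand":0.03},{"dx":0,"dy":0,"dz":0,"rx":0,"ry":0,"rz":0,"hand":0.03}]' 40
```

```text
clock: 3.87
position: [0.557, -0.3306, 0.0151]
ee_rot: [0.001, 0.853, 0.522, 0.0]
contact_force: [0.2, -0.6, -0.4]
width: 0.0562
gripper_force: 0.0
[ 0.5570406  -0.33063389  0.01512087] [-0.002 -0.004 -0.004 -0.001 -0.001 -0.001]
[254.64889806 263.8893714 ] [-0.02052304 -0.02009502 -0.03491655] [ 0.03590795  0.01945663 -0.03484261]
clock: 4.42
position: [0.5571, -0.3307, 0.0154]
ee_rot: [0.001, 0.853, 0.522, 0.0]
contact_force: [0.3, 0.3, 4.6]
width: 0.0395
gripper_force: 41.2
```

Gripped at 39.5 mm. I'll lift, turn to the clamp's heading and carry it over.

```bash
python3 -m pendant '[{"dx":0,"dy":0,"dz":-0.02,"rx":0,"ry":0,"rz":0,"hand":0.03},{"dx":0,"dy":0,"dz":-0.03,"rx":0,"ry":0,"rz":0,"hand":0.03},{"dx":0,"dy":0,"dz":-0.03,"rx":0,"ry":0,"rz":0,"hand":0.03},{"dx":0,"dy":0,"dz":-0.03,"rx":0,"ry":0,"rz":0,"hand":0.03},{"dx":0,"dy":0,"dz":-0.03,"rx":0,"ry":0,"rz":0,"hand":0.03},{"dx":0,"dy":0,"dz":0,"rx":0,"ry":0,"rz":-7,"hand":0.03},{"dx":0,"dy":0,"dz":0,"rx":0,"ry":0,"rz":-7,"hand":0.03},{"dx":0,"dy":0,"dz":0,"rx":0,"ry":0,"rz":-7,"hand":0.03},{"dx":0,"dy":0,"dz":0,"rx":0,"ry":0,"rz":-7,"hand":0.03},{"dx":0,"dy":0,"dz":0,"rx":0,"ry":0,"rz":-7,"hand":0.03},{"dx":0,"dy":0,"dz":0,"rx":0,"ry":0,"rz":-5,"hand":0.03}]'
python3 -m pendant '[{"dx":0.02,"dy":0.005,"dz":0,"rx":0,"ry":0,"rz":0,"hand":0.03},{"dx":0.03,"dy":0.008,"dz":0,"rx":0,"ry":0,"rz":0,"hand":0.03},{"dx":0.03,"dy":0.008,"dz":0,"rx":0,"ry":0,"rz":0,"hand":0.03},{"dx":0.03,"dy":0.008,"dz":0,"rx":0,"ry":0,"rz":0,"hand":0.03},{"dx":0.03,"dy":0.008,"dz":0,"rx":0,"ry":0,"rz":0,"hand":0.03},{"dx":0.03,"dy":0.008,"dz":0,"rx":0,"ry":0,"rz":0,"hand":0.03},{"dx":0.03,"dy":0.008,"dz":0,"rx":0,"ry":0,"rz":0,"hand":0.03},{"dx":0.03,"dy":0.008,"dz":0,"rx":0,"ry":0,"rz":0,"hand":0.03},{"dx":0.03,"dy":0.008,"dz":0,"rx":0,"ry":0,"rz":0,"hand":0.03},{"dx":0.03,"dy":0.008,"dz":0,"rx":0,"ry":0,"rz":0,"hand":0.03},{"dx":0.02,"dy":0.004,"dz":0,"rx":0,"ry":0,"rz":0,"hand":0.03},{"dx":0.01,"dy":0.002,"dz":0,"rx":0,"ry":0,"rz":0,"hand":0.03}]'
python3 -m pendant '[{"dx":0,"dy":0,"dz":0,"rx":0,"ry":0,"rz":0,"hand":0.03},{"dx":0,"dy":0,"dz":0,"rx":0,"ry":0,"rz":0,"hand":0.03},{"dx":0,"dy":0,"dz":0,"rx":0,"ry":0,"rz":0,"hand":0.03},{"dx":0,"dy":0,"dz":0,"rx":0,"ry":0,"rz":0,"hand":0.03},{"dx":0,"dy":0,"dz":0,"rx":0,"ry":0,"rz":0,"hand":0.03},{"dx":0,"dy":0,"dz":0,"rx":0,"ry":0,"rz":0,"hand":0.03}]'
python3 - <<'E'
from h import *
s=manip.get_state(); im=manip.get_image("wrist"); cv2.imwrite("pics/w4.png",im["frame"][:,:,::-1]); np.save("w4.npy",im["frame"])
print(s["position"],s["ee_rot"],s["qpos"],s["qd"].round(3))
E
```

```text
clock: 5.33
position: [0.556, -0.3298, 0.1537]
ee_rot: [-0.001, 0.621, 0.784, -0.0]
contact_force: [0.2, 0.4, -0.5]
width: 0.0395
gripper_force: 40.5
clock: 6.33
position: [0.5649, 0.003, 0.1538]
ee_rot: [-0.001, 0.622, 0.783, -0.0]
contact_force: [0.2, 0.1, -1.0]
width: 0.0394
gripper_force: 40.6
clock: 6.83
position: [0.5659, -0.0008, 0.1542]
ee_rot: [0.0, 0.624, 0.782, -0.0]
contact_force: [-0.3, 0.5, -0.6]
width: 0.0397
gripper_force: 40.6
[ 0.56593354 -0.00081474  0.15424068] [ 9.30338809e-05  6.23642620e-01  7.81709575e-01 -1.14660532e-04] [-1.24188227e-01  3.15749455e-01  1.64686929e+00 -3.16734756e-04
  1.17893493e+00 -3.48075772e-01] [ 0.004 -0.     0.001  0.002 -0.     0.   ]
```

View pics/w4.png

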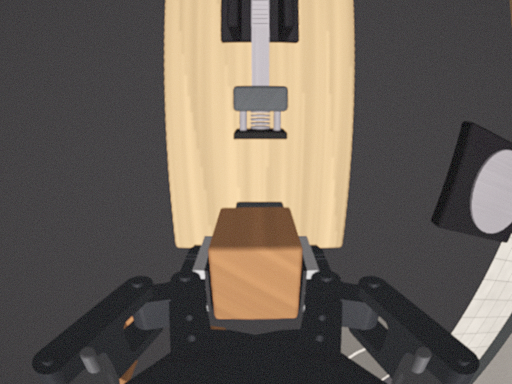

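The picture shows the board's end at row 246, its edges at columns ~165-177 and ~343-355, the foot of the fixed jaw's face at (260,203), and the pad face's front at (260,138). I'll work out the clamp frame from these.

Run:
```python
from h import *
s=manip.get_state(); im=manip.get_image("wrist"); f=im["frame"]
hsv=cv2.cvtColor(f,cv2.COLOR_RGB2HSV); m=cv2.inRange(hsv,(12,50,120),(30,200,255))
m=cv2.morphologyEx(m,cv2.MORPH_OPEN,np.ones((3,3),np.uint8))
L=[];Rr=[]
for r in range(15,225,6):
    c=np.flatnonzero(m[r,140:380])+140; L.append((c[0]-.5,r)); Rr.append((c[-1]+.5,r))
l=wray(im,s,L,.022)[:,:2]; r=wray(im,s,Rr,.022)[:,:2]
a=[]
for q in(l,r):
    v=cv2.fitLine(q.astype(np.float32),cv2.DIST_HUBER,0,1e-4,1e-4).ravel(); v=v if v[1]>0 else -v
    a.append(np.degrees(np.arctan2(v[1],v[0])))
    
yaw=np.radians(np.mean(a)); X=np.array([np.cos(yaw),np.sin(yaw)]); Y=np.array([-X[1],X[0]])
print("yaw",a,"width",np.median(l@Y),np.median(r@Y))
E_=[]
for c in list(range(182,205,4))+list(range(318,340,4)):
    rr=np.flatnonzero(m[200:262,c])+200; E_.append((c,rr[-1]+.5))
e=wray(im,s,E_,.022)[:,:2]@X; print("end",e.round(4))
yc=(np.median(l@Y)+np.median(r@Y))/2; o=X*(np.median(e)+.055)+Y*yc; print("origin",o)
tc=s["position"][:2]-o; print("tcp in clamp",tc@X,tc@Y)
for n,uv,z in(("fixed face bottom",(259,203),.022),("pad front top?",(261,138),.06),("pad front",(261,138),.033),("jaw back",(261,87),.07),("jaw front",(261,110),.07)):
    q=wray(im,s,uv,z)[0,:2]-o; print(n,q@X,q@Y)
Rt=rot(s["ee_rot"]); print("tool yaw",np.degrees(np.arctan2(Rt[1,0],Rt[0,0])))
```

```text
yaw [np.float32(102.73704), np.float32(102.88928)] width -0.464806031529966 -0.6433057941682054
end [-0.1992 -0.1991 -0.1989 -0.1952 -0.1951 -0.1926 -0.1963 -0.1989 -0.199
 -0.1992 -0.1981 -0.1983]
origin [ 0.5721018 -0.0171332]
tcp in clamp 0.01748367541892632 0.0023966307948056144
fixed face bottom -0.00367920187589837 -0.0001282265170236218
pad front top? 0.06481479603690889 -0.0010097939696832965
pad front 0.06144195670142947 -0.0015279025865559326
jaw back 0.10509857643420287 -0.0007006766166581437
jaw front 0.08755414413247724 -0.0007427275202151363
tool yaw 102.84380015577405
```

Board width comes out at 178 mm (180 expected), the pad's face is at clamp x ≈ 0.065, and the tool yaw is within 0.1°. I need +13.5 mm along the bar and 3 mm across, then to lower.

```bash
python3 -m pendant '[{"dx":0.0135,"dy":0.003,"dz":0,"rx":0,"ry":0,"rz":0,"hand":0.03},{"dx":0,"dy":0,"dz":0.018,"rx":0,"ry":0,"rz":0,"hand":0.03},{"dx":0,"dy":0,"dz":0.018,"rx":0,"ry":0,"rz":0,"hand":0.03},{"dx":0,"dy":0,"dz":0.018,"rx":0,"ry":0,"rz":0,"hand":0.03},{"dx":0,"dy":0,"dz":0.018,"rx":0,"ry":0,"rz":0,"hand":0.03},{"dx":0,"dy":0,"dz":0.01,"rx":0,"ry":0,"rz":0,"hand":0.03},{"dx":0,"dy":0,"dz":0,"rx":0,"ry":0,"rz":0,"hand":0.03},{"dx":0,"dy":0,"dz":0,"rx":0,"ry":0,"rz":0,"hand":0.03},{"dx":0,"dy":0,"dz":0,"rx":0,"ry":0,"rz":0,"hand":0.03},{"dx":0,"dy":0,"dz":0,"rx":0,"ry":0,"rz":0,"hand":0.03}]'
python3 - <<'E'
from h import *
s=manip.get_state(); im=manip.get_image("wrist"); cv2.imwrite("pics/w5.png",im["frame"][:,:,::-1])
X=np.array([np.cos(np.radians(102.8)),np.sin(np.radians(102.8))]); Y=np.array([-X[1],X[0]])
d=s["position"][:2]-[.5721,-.0171]; print(d@X,d@Y,s["position"])
E
```

```text
clock: 7.77
position: [0.5668, 0.0141, 0.0735]
ee_rot: [0.001, 0.623, 0.782, 0.001]
contact_force: [0.2, -0.3, 0.0]
width: 0.0395
gripper_force: 40.6
0.03160454974224559 -0.001766921315500767 [0.56682107 0.01411062 0.0735331 ]
```

View pics/w5.png

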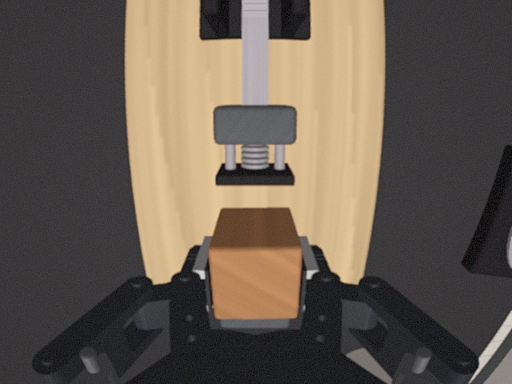

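The foot is centred on the bar and clear of the pad, whose front edge is at row 184 with the foot's at row 208. I'll lower it the last 35 mm.

```bash
python3 -m pendant '[{"dx":0,"dy":-0.001,"dz":0.012,"rx":0,"ry":0,"rz":0,"hand":0.03},{"dx":0,"dy":0,"dz":0.012,"rx":0,"ry":0,"rz":0,"hand":0.03},{"dx":0,"dy":0,"dz":0.006,"rx":0,"ry":0,"rz":0,"hand":0.03},{"dx":0,"dy":0,"dz":0.003,"rx":0,"ry":0,"rz":0,"hand":0.03},{"dx":0,"dy":0,"dz":0.002,"rx":0,"ry":0,"rz":0,"hand":0.03},{"dx":0,"dy":0,"dz":0,"rx":0,"ry":0,"rz":0,"hand":0.03},{"dx":0,"dy":0,"dz":0,"rx":0,"ry":0,"rz":0,"hand":0.03},{"dx":0,"dy":0,"dz":0,"rx":0,"ry":0,"rz":0,"hand":0.03}]'
```

```text
clock: 8.48
position: [0.5652, 0.0138, 0.0378]
ee_rot: [0.0, 0.623, 0.782, 0.0]
contact_force: [-0.6, 1.1, -0.6]
width: 0.0398
gripper_force: 40.7
```

```bash
python3 -m pendant '[{"dx":0,"dy":0,"dz":0,"rx":0,"ry":0,"rz":0,"hand":0.045},{"dx":0,"dy":0,"dz":0,"rx":0,"ry":0,"rz":0,"hand":0.06},{"dx":0,"dy":0,"dz":0,"rx":0,"ry":0,"rz":0,"hand":0.06},{"dx":0,"dy":0,"dz":0,"rx":0,"ry":0,"rz":0,"hand":0.06},{"dx":0,"dy":0,"dz":0,"rx":0,"ry":0,"rz":0,"hand":0.06},{"dx":0,"dy":0,"dz":-0.012,"rx":0,"ry":0,"rz":0,"hand":0.06},{"dx":0,"dy":0,"dz":-0.025,"rx":0,"ry":0,"rz":0,"hand":0.06},{"dx":0,"dy":0,"dz":-0.03,"rx":0,"ry":0,"rz":0,"hand":0.06},{"dx":0,"dy":0,"dz":-0.03,"rx":0,"ry":0,"rz":0,"hand":0.06},{"dx":0,"dy":0,"dz":0,"rx":0,"ry":0,"rz":0,"hand":0},{"dx":0,"dy":0,"dz":0,"rx":0,"ry":0,"rz":0,"hand":0},{"dx":0,"dy":0,"dz":0,"rx":0,"ry":0,"rz":0,"hand":0}]'
python3 -m pendant '[{"dx":0.02,"dy":0,"dz":0,"rx":0,"ry":0,"rz":0,"hand":0},{"dx":0.02,"dy":0,"dz":0,"rx":0,"ry":0,"rz":0,"hand":0},{"dx":0.02,"dy":0,"dz":0,"rx":0,"ry":0,"rz":0,"hand":0},{"dx":0.02,"dy":0,"dz":0,"rx":0,"ry":0,"rz":0,"hand":0},{"dx":0.02,"dy":0,"dz":0,"rx":0,"ry":0,"rz":0,"hand":0},{"dx":0,"dy":0,"dz":0,"rx":0,"ry":0,"rz":0,"hand":0},{"dx":0,"dy":0,"dz":0,"rx":0,"ry":0,"rz":0,"hand":0},{"dx":0,"dy":0,"dz":0,"rx":0,"ry":0,"rz":0,"hand":0}]'
python3 - <<'E'
from h import *
s=manip.get_state(); X=np.array([np.cos(np.radians(102.8)),np.sin(np.radians(102.8))]); Y=np.array([-X[1],X[0]])
d=s["position"][:2]-[.5721,-.0171]; print(d@X,d@Y,s["position"],s["width"])
w=manip.get_image("wrist")["frame"]; sc=manip.get_image("scene")["frame"][170:245,250:390]; 
sc=cv2.resize(sc,(717,384),interpolation=cv2.INTER_CUBIC)
cv2.imwrite("pics/w6.png",cv2.resize(np.hstack([w,sc]),(800,250),interpolation=cv2.INTER_AREA)[:,:,::-1])
E
```

```text
clock: 9.48
position: [0.5642, 0.0139, 0.134]
ee_rot: [-0.0, 0.623, 0.782, -0.0]
contact_force: [-1.0, 0.4, -0.5]
width: 0.0246
gripper_force: 0.0
clock: 10.15
position: [0.542, 0.1108, 0.1332]
ee_rot: [-0.0, 0.623, 0.782, -0.001]
contact_force: [-0.2, 0.5, 0.6]
width: 0.0001
gripper_force: 0.0
0.13137157935479116 0.0010604718859245435 [0.54196071 0.11077196 0.13320796] 0.00011825629696841424
```

View pics/w6.png

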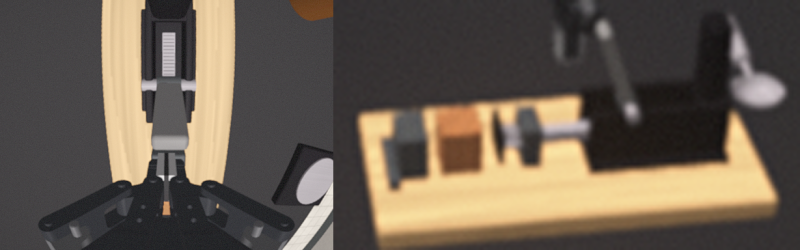

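The foot stands between the jaws, let go: the right half shows the fixed jaw at 410, foot at 460, pad at 498 and block at 528. The closed fingers are just ahead of the paddle. I'll turn the wrist 154° so that its camera looks down on the jaws while I pump.

```bash
python3 -m pendant '[{"dx":0,"dy":0,"dz":0,"rx":0,"ry":0,"rz":7,"hand":0},{"dx":0,"dy":0,"dz":0,"rx":0,"ry":0,"rz":7,"hand":0},{"dx":0,"dy":0,"dz":0,"rx":0,"ry":0,"rz":7,"hand":0},{"dx":0,"dy":0,"dz":0,"rx":0,"ry":0,"rz":7,"hand":0},{"dx":0,"dy":0,"dz":0,"rx":0,"ry":0,"rz":7,"hand":0},{"dx":0,"dy":0,"dz":0,"rx":0,"ry":0,"rz":7,"hand":0},{"dx":0,"dy":0,"dz":0,"rx":0,"ry":0,"rz":7,"hand":0},{"dx":0,"dy":0,"dz":0,"rx":0,"ry":0,"rz":7,"hand":0},{"dx":0,"dy":0,"dz":0,"rx":0,"ry":0,"rz":7,"hand":0},{"dx":0,"dy":0,"dz":0,"rx":0,"ry":0,"rz":7,"hand":0},{"dx":0,"dy":0,"dz":0,"rx":0,"ry":0,"rz":7,"hand":0}]'
python3 -m pendant '[{"dx":0,"dy":0,"dz":0,"rx":0,"ry":0,"rz":7,"hand":0},{"dx":0,"dy":0,"dz":0,"rx":0,"ry":0,"rz":7,"hand":0},{"dx":0,"dy":0,"dz":0,"rx":0,"ry":0,"rz":7,"hand":0},{"dx":0,"dy":0,"dz":0,"rx":0,"ry":0,"rz":7,"hand":0},{"dx":0,"dy":0,"dz":0,"rx":0,"ry":0,"rz":7,"hand":0},{"dx":0,"dy":0,"dz":0,"rx":0,"ry":0,"rz":7,"hand":0},{"dx":0,"dy":0,"dz":0,"rx":0,"ry":0,"rz":7,"hand":0},{"dx":0,"dy":0,"dz":0,"rx":0,"ry":0,"rz":7,"hand":0},{"dx":0,"dy":0,"dz":0,"rx":0,"ry":0,"rz":7,"hand":0},{"dx":0,"dy":0,"dz":0,"rx":0,"ry":0,"rz":7,"hand":0},{"dx":0,"dy":0,"dz":0,"rx":0,"ry":0,"rz":7,"hand":0},{"dx":0,"dy":0,"dz":0,"rx":0,"ry":0,"rz":0,"hand":0}]'
cat > cl.py <<'E'
from h import *
import sys
s=manip.get_state(); im=manip.get_image("wrist"); f=im["frame"]
a=np.radians(102.8); X=np.array([np.cos(a),np.sin(a)]); Y=np.array([-X[1],X[0]]); O=np.array([.5721,-.0171])
d=s["position"][:2]-O; Rt=rot(s["ee_rot"])
F=s["contact_force"]; print("t",s["clock"],"tcp",(d@X).round(4),(d@Y).round(4),s["position"][2].round(4),"Fx",(F[:2]@X).round(2),"q6",s["qpos"][5].round(3),"yaw",np.degrees(np.arctan2(Rt[1,0],Rt[0,0])).round(1))
# rectified clamp-frame map at z=.07: 4 px/mm, x -60..140, y -40..40
gx,gy=np.meshgrid(np.arange(-.06,.14,.00025),np.arange(.04,-.04,-.00025))
P=np.c_[(O+gx.ravel()[:,None]*X+gy.ravel()[:,None]*Y),np.full(gx.size,.07)]
M=np.array(im["mount"]); C=s["position"]+Rt@M[:3,3]; c=(P-C)@(Rt@M[:3,:3])
r=np.hypot(c[:,0],c[:,1]); th=np.arctan2(r,-c[:,2]); k=im["fx"]*th/r
u=(im["cx"]+c[:,0]*k).reshape(gx.shape).astype(np.float32); v=(im["cy"]-c[:,1]*k).reshape(gx.shape).astype(np.float32)
o=cv2.remap(f,u,v,cv2.INTER_LINEAR); print("cam clamp",((C[:2]-O)@X).round(4),((C[:2]-O)@Y).round(4),C[2].round(4))
if len(sys.argv)>1: cv2.imwrite(f"pics/{sys.argv[1]}.png",np.vstack([o,cv2.resize(f[100:384,:400],(375,266)) if 0 else np.zeros((1,800,3),np.uint8)])[:,:,::-1])
g=cv2.cvtColor(o,cv2.COLOR_RGB2HSV).astype(int); rows=g[140:180]
p=np.median(g[145:175],axis=0) # hue,sat,val along x
wood=(p[:,0]>=3)&(p[:,0]<=11)&(p[:,1]>110)&(p[:,2]>50)
w=np.flatnonzero(wood); 
if len(w): print("foot x",gx[0,w[0]].round(4),gx[0,w[-1]].round(4))
print("V",[int(x) for x in p[380:660:6,2]])
print("H",[int(x) for x in p[380:660:6,0]])
E
python3 cl.py m1
```

```text
clock: 11.17
position: [0.5427, 0.1102, 0.1341]
ee_rot: [0.0, 0.975, 0.221, -0.0]
contact_force: [1.2, -0.3, -0.7]
width: -0.0
gripper_force: 0.0
clock: 12.17
position: [0.5426, 0.1103, 0.1341]
ee_rot: [0.0, 0.902, -0.433, 0.0]
contact_force: [0.4, 0.6, -0.2]
width: -0.0001
gripper_force: 0.0
t 12.1667 tcp 0.1308 0.0005 0.1341 Fx 0.52 q6 2.541 yaw -51.3
cam clamp 0.0603 -0.0323 0.2766
V [206, 204, 203, 202, 202, 202, 201, 202, 205, 201, 149, 141, 234, 236, 235, 235, 235, 235, 237, 223, 63, 55, 52, 73, 167, 204, 182, 201, 172, 194, 163, 180, 154, 178, 93, 107, 111, 113, 112, 111, 110, 112, 111, 110, 111, 110, 100]
H [14, 14, 14, 14, 14, 14, 14, 14, 14, 14, 13, 15, 18, 18, 18, 18, 18, 18, 18, 18, 11, 135, 30, 13, 8, 12, 11, 11, 8, 7, 6, 159, 161, 159, 120, 108, 110, 110, 110, 105, 120, 105, 109, 111, 108, 108, 102]
```

View pics/m1.png

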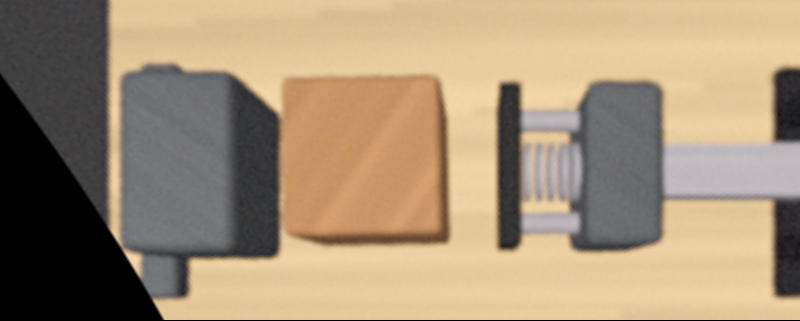

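The rectified view shows the fixed jaw's face at column 232, the foot at 282-440 (x 10-50 mm, upright and square), the pad at 498-520 and its block at 585. That means about 26 mm of jaw travel to grip the foot, plus 8 mm to half-close the gap. Stroke 1, keeping q6 within range:

```bash
python3 -m pendant '[{"dx":0,"dy":0,"dz":0,"rx":0,"ry":0,"rz":-6,"hand":0},{"dx":-0.0085,"dy":-0.0053,"dz":0,"rx":0,"ry":0,"rz":0,"hand":0},{"dx":-0.0085,"dy":-0.0053,"dz":0,"rx":0,"ry":0,"rz":0,"hand":0},{"dx":-0.0085,"dy":-0.0053,"dz":0,"rx":0,"ry":0,"rz":0,"hand":0},{"dx":-0.0085,"dy":-0.0053,"dz":0,"rx":0,"ry":0,"rz":0,"hand":0},{"dx":-0.0043,"dy":-0.0026,"dz":0,"rx":0,"ry":0,"rz":0,"hand":0},{"dx":0,"dy":0,"dz":0,"rx":0,"ry":0,"rz":0,"hand":0},{"dx":0,"dy":0,"dz":0,"rx":0,"ry":0,"rz":0,"hand":0},{"dx":0,"dy":0,"dz":0,"rx":0,"ry":0,"rz":0,"hand":0},{"dx":0,"dy":0,"dz":0,"rx":0,"ry":0,"rz":0,"hand":0}]'
python3 cl.py m2
```

```text
clock: 13.05
position: [0.5324, 0.1551, 0.1342]
ee_rot: [0.0, 0.924, -0.383, 0.0]
contact_force: [0.7, -1.6, 1.4]
width: 0.0
gripper_force: 1.0
t 13.05 tcp 0.1767 0.0006 0.1342 Fx -1.72 q6 2.516 yaw -45.1
cam clamp 0.1103 -0.0395 0.2767
V [211, 210, 209, 208, 208, 208, 209, 210, 214, 201, 145, 115, 116, 114, 113, 112, 106, 59, 58, 56, 44, 27, 84, 182, 130, 184, 133, 191, 134, 184, 126, 125, 118, 121, 122, 121, 121, 120, 120, 119, 117, 117, 109, 83, 131, 204, 200]
H [14, 14, 14, 14, 14, 14, 14, 14, 14, 14, 13, 13, 13, 13, 12, 13, 12, 9, 10, 15, 47, 55, 153, 159, 160, 159, 156, 158, 155, 161, 150, 120, 105, 105, 110, 107, 111, 107, 110, 108, 108, 110, 110, 105, 155, 159, 159]
```

```bash
sed -i '/^print("[VH]"/d' cl.py
cat >> cl.py <<'E'
b=(p[:,0]>=98)&(p[:,0]<=126)&(p[:,2]>80)&(p[:,2]<140); b[:300]=0
n,l,st,_=cv2.connectedComponentsWithStats(b.astype(np.uint8)[None]); i=1+np.argmax(st[1:,4])
dk=np.flatnonzero((p[:,2]<75)&(np.arange(800)>330)&(np.arange(800)<st[i,0]))
print("block",gx[0,st[i,0]].round(4),gx[0,st[i,0]+st[i,2]].round(4),"dark",gx[0,dk[0]].round(4) if len(dk) else None,gx[0,dk[-1]].round(4) if len(dk) else None)
E
python3 -m pendant '[{"dx":-0.0043,"dy":-0.0026,"dz":0,"rx":0,"ry":0,"rz":0,"hand":0},{"dx":-0.0025,"dy":-0.0016,"dz":0,"rx":0,"ry":0,"rz":0,"hand":0},{"dx":0,"dy":0,"dz":0,"rx":0,"ry":0,"rz":0,"hand":0},{"dx":0,"dy":0,"dz":0,"rx":0,"ry":0,"rz":0,"hand":0},{"dx":0,"dy":0,"dz":0,"rx":0,"ry":0,"rz":0,"hand":0}]'; python3 cl.py m3
```

```text
clock: 13.52
position: [0.5304, 0.163, 0.1341]
ee_rot: [0.0, 0.924, -0.383, 0.0]
contact_force: [1.0, -3.1, -0.7]
width: -0.0001
gripper_force: 1.3
t 13.5167 tcp 0.1849 0.0007 0.1341 Fx -3.22 q6 2.531 yaw -45.1
cam clamp 0.1184 -0.0394 0.2766
foot x 0.0573 0.0573
block 0.079 0.0975 dark 0.058 0.066
```

I have used up the picture views (one over the ten), so from here I go by numbers only. I'll compare the block edges in the three saved rectified maps.

Run:
```python
import cv2,numpy as np
for n in("m1","m2","m3"):
    o=cv2.imread(f"pics/{n}.png")[:320]; g=cv2.cvtColor(o,cv2.COLOR_BGR2HSV).astype(int); x=np.arange(-60,140,.25)
    for a,b in((100,112),(190,200),(215,225)):
        p=np.median(g[a:b],axis=0)
        print(n,a,[(round(float(x[i])),int(p[i,0]),int(p[i,1]),int(p[i,2])) for i in range(260,690,14)])
```

```text
m1 100 [(5, 106, 38, 55), (8, 18, 82, 231), (12, 14, 130, 193), (16, 14, 126, 201), (19, 14, 124, 204), (22, 14, 125, 201), (26, 14, 125, 200), (30, 14, 125, 199), (33, 14, 127, 201), (36, 14, 125, 197), (40, 14, 127, 206), (44, 14, 124, 206), (47, 14, 128, 201), (50, 14, 125, 135), (54, 18, 78, 241), (58, 18, 79, 239), (61, 18, 80, 236), (64, 17, 93, 132), (68, 78, 10, 52), (72, 18, 78, 236), (75, 18, 78, 236), (78, 18, 78, 236), (82, 18, 79, 227), (86, 15, 17, 85), (89, 111, 11, 114), (92, 105, 9, 109), (96, 117, 9, 111), (100, 105, 9, 109), (103, 106, 13, 110), (106, 18, 85, 219), (110, 18, 81, 229)]
m1 190 [(5, 110, 10, 57), (8, 102, 26, 58), (12, 14, 128, 200), (16, 14, 126, 202), (19, 14, 125, 202), (22, 14, 127, 199), (26, 15, 123, 211), (30, 14, 125, 206), (33, 14, 125, 203), (36, 14, 125, 202), (40, 14, 125, 204), (44, 14, 122, 213), (47, 14, 123, 203), (50, 13, 141, 123), (54, 18, 79, 236), (58, 18, 79, 236), (61, 18, 79, 236), (64, 15, 93, 120), (68, 23, 15, 53), (72, 10, 15, 159), (75, 6, 24, 166), (78, 14, 45, 189), (82, 12, 35, 165), (86, 112, 7, 85), (89, 113, 11, 114)
[... 3721 characters left out ...]
, 104), (100, 160, 8, 154), (103, 160, 8, 197), (106, 154, 9, 198), (110, 152, 8, 193)]
m3 215 [(5, 0, 0, 0), (8, 103, 29, 56), (12, 14, 124, 209), (16, 14, 125, 204), (19, 14, 124, 208), (22, 14, 123, 216), (26, 14, 122, 211), (30, 14, 123, 209), (33, 14, 124, 207), (36, 14, 122, 213), (40, 14, 121, 220), (44, 14, 123, 209), (47, 14, 123, 215), (50, 13, 135, 130), (54, 12, 135, 113), (58, 12, 100, 83), (61, 17, 13, 56), (64, 112, 29, 26), (68, 159, 9, 190), (72, 150, 8, 192), (75, 150, 10, 192), (78, 147, 9, 175), (82, 108, 10, 127), (86, 106, 12, 123), (89, 112, 10, 122), (92, 114, 11, 120), (96, 102, 10, 101), (100, 108, 18, 57), (103, 18, 79, 234), (106, 18, 80, 232), (110, 18, 81, 232)]
```

```bash
python3 - <<'E'
t=open('cl.py').read(); i=t.index("p=np.median"); t=t[:i]+'''
p=np.median(g[190:225],axis=0); xs=gx[0]*1000
ft=np.flatnonzero((p[:,0]>=12)&(p[:,0]<=16)&(p[:,1]>105)&(p[:,2]>165)); F=xs[ft[-1]]
bl=(p[:,1]<30)&(p[:,2]>95)&(p[:,2]<138)&(p[:,0]>95)&(p[:,0]<130)&(xs>F+8); bl=cv2.morphologyEx(bl.astype(np.uint8)[None],cv2.MORPH_CLOSE,np.ones((1,9),np.uint8))
n,l,st,_=cv2.connectedComponentsWithStats(bl); k=1+np.argmax(st[1:,4]); B0=xs[st[k,0]]; B=xs[min(799,st[k,0]+st[k,2])]
print("foot",xs[ft[0]],F,"block",B0,B,"pad pushed in",F+40.8-B)
'''
open('cl.py','w').write(t)
E
python3 -m pendant '[{"dx":-0.0034,"dy":-0.0021,"dz":0,"rx":0,"ry":0,"rz":0,"hand":0},{"dx":-0.0026,"dy":-0.0016,"dz":0,"rx":0,"ry":0,"rz":0,"hand":0},{"dx":0,"dy":0,"dz":0,"rx":0,"ry":0,"rz":0,"hand":0},{"dx":0,"dy":0,"dz":0,"rx":0,"ry":0,"rz":0,"hand":0},{"dx":0,"dy":0,"dz":0,"rx":0,"ry":0,"rz":0,"hand":0}]'; python3 cl.py m4
```

```text
clock: 13.98
position: [0.5286, 0.1693, 0.134]
ee_rot: [0.001, 0.924, -0.383, 0.0]
contact_force: [2.1, -5.6, -0.9]
width: -0.0001
gripper_force: 2.4
t 13.9833 tcp 0.1914 0.0012 0.134 Fx -5.95 q6 2.544 yaw -45.0
cam clamp 0.1252 -0.0392 0.2766
foot 12.250000000000066 49.2500000000001 block 77.25000000000013 94.50000000000014 pad pushed in -4.4500000000000455
```

Stroke 1 moved the jaw ~10 mm. I'll go back for the next one.

```bash
python3 -m pendant '[{"dx":0.0085,"dy":0.0053,"dz":0,"rx":0,"ry":0,"rz":0,"hand":0},{"dx":0.0085,"dy":0.0053,"dz":0,"rx":0,"ry":0,"rz":0,"hand":0},{"dx":0.0085,"dy":0.0053,"dz":0,"rx":0,"ry":0,"rz":0,"hand":0},{"dx":0.0085,"dy":0.0053,"dz":0,"rx":0,"ry":0,"rz":0,"hand":0},{"dx":0.0085,"dy":0.0053,"dz":0,"rx":0,"ry":0,"rz":0,"hand":0},{"dx":0.0085,"dy":0.0053,"dz":0,"rx":0,"ry":0,"rz":0,"hand":0},{"dx":0,"dy":0,"dz":0,"rx":0,"ry":0,"rz":0,"hand":0},{"dx":0,"dy":0,"dz":0,"rx":0,"ry":0,"rz":0,"hand":0},{"dx":0,"dy":0,"dz":0,"rx":0,"ry":0,"rz":0,"hand":0}]'; python3 cl.py m5
```

```text
clock: 14.78
position: [0.5422, 0.1114, 0.1343]
ee_rot: [-0.0, 0.923, -0.384, -0.0]
contact_force: [0.4, 0.4, 0.3]
width: 0.0003
gripper_force: 0.0
t 14.7833 tcp 0.1319 0.0007 0.1343 Fx 0.29 q6 2.435 yaw -45.1
cam clamp 0.0653 -0.0394 0.2767
foot 11.000000000000066 49.5000000000001 block 75.75000000000013 93.75000000000014 pad pushed in -3.4500000000000455
```

```bash
python3 -m pendant '[{"dx":-0.0085,"dy":-0.0053,"dz":0,"rx":0,"ry":0,"rz":0,"hand":0},{"dx":-0.0085,"dy":-0.0053,"dz":0,"rx":0,"ry":0,"rz":0,"hand":0},{"dx":-0.0085,"dy":-0.0053,"dz":0,"rx":0,"ry":0,"rz":0,"hand":0},{"dx":-0.0085,"dy":-0.0053,"dz":0,"rx":0,"ry":0,"rz":0,"hand":0},{"dx":-0.0085,"dy":-0.0053,"dz":0,"rx":0,"ry":0,"rz":0,"hand":0},{"dx":-0.0085,"dy":-0.0053,"dz":0,"rx":0,"ry":0,"rz":0,"hand":0},{"dx":-0.001,"dy":-0.0006,"dz":0,"rx":0,"ry":0,"rz":0,"hand":0},{"dx":0,"dy":0,"dz":0,"rx":0,"ry":0,"rz":0,"hand":0},{"dx":0,"dy":0,"dz":0,"rx":0,"ry":0,"rz":0,"hand":0}]'; python3 cl.py m6
python3 -m pendant '[{"dx":0.0085,"dy":0.0053,"dz":0,"rx":0,"ry":0,"rz":0,"hand":0},{"dx":0.0085,"dy":0.0053,"dz":0,"rx":0,"ry":0,"rz":0,"hand":0},{"dx":0.0085,"dy":0.0053,"dz":0,"rx":0,"ry":0,"rz":0,"hand":0},{"dx":0.0085,"dy":0.0053,"dz":0,"rx":0,"ry":0,"rz":0,"hand":0},{"dx":0.0085,"dy":0.0053,"dz":0,"rx":0,"ry":0,"rz":0,"hand":0},{"dx":0.0085,"dy":0.0053,"dz":0,"rx":0,"ry":0,"rz":0,"hand":0},{"dx":0.001,"dy":0.0006,"dz":0,"rx":0,"ry":0,"rz":0,"hand":0},{"dx":0,"dy":0,"dz":0,"rx":0,"ry":0,"rz":0,"hand":0},{"dx":0,"dy":0,"dz":0,"rx":0,"ry":0,"rz":0,"hand":0},{"dx":0,"dy":0,"dz":0,"rx":0,"ry":0,"rz":0,"hand":0}]'; python3 cl.py m7
```

```text
clock: 15.58
position: [0.5289, 0.1697, 0.1342]
ee_rot: [0.002, 0.924, -0.382, 0.001]
contact_force: [2.6, -8.0, 0.3]
width: 0.0
gripper_force: 4.2
t 15.5833 tcp 0.1917 0.0008 0.1342 Fx -8.36 q6 2.546 yaw -45.0
cam clamp 0.1261 -0.0395 0.277
foot 11.500000000000066 40.50000000000009 block 65.75000000000011 82.50000000000013 pad pushed in -1.2000000000000313
clock: 16.47
position: [0.5422, 0.1116, 0.1343]
ee_rot: [-0.0, 0.924, -0.383, -0.0]
contact_force: [0.3, -0.2, 0.0]
width: 0.0002
gripper_force: 0.0
t 16.4667 tcp 0.1322 0.0007 0.1343 Fx -0.24 q6 2.435 yaw -45.1
cam clamp 0.0657 -0.0395 0.2767
foot 2.2500000000000577 40.75000000000009 block 64.50000000000011 82.00000000000013 pad pushed in -0.45000000000003126
```

After stroke 2 the foot has slid to within about 4 mm of the fixed jaw, with the pad on it. This third stroke should finish the job, so I'll stop part-way to check.

```bash
python3 -m pendant '[{"dx":-0.0085,"dy":-0.0053,"dz":0,"rx":0,"ry":0,"rz":0,"hand":0},{"dx":-0.0085,"dy":-0.0053,"dz":0,"rx":0,"ry":0,"rz":0,"hand":0},{"dx":-0.0085,"dy":-0.0053,"dz":0,"rx":0,"ry":0,"rz":0,"hand":0},{"dx":-0.0085,"dy":-0.0053,"dz":0,"rx":0,"ry":0,"rz":0,"hand":0},{"dx":-0.006,"dy":-0.0037,"dz":0,"rx":0,"ry":0,"rz":0,"hand":0},{"dx":-0.004,"dy":-0.0025,"dz":0,"rx":0,"ry":0,"rz":0,"hand":0},{"dx":0,"dy":0,"dz":0,"rx":0,"ry":0,"rz":0,"hand":0},{"dx":0,"dy":0,"dz":0,"rx":0,"ry":0,"rz":0,"hand":0},{"dx":0,"dy":0,"dz":0,"rx":0,"ry":0,"rz":0,"hand":0},{"dx":0,"dy":0,"dz":0,"rx":0,"ry":0,"rz":0,"hand":0}]'; python3 cl.py m8
```

```text
clock: 17.35
position: [0.5308, 0.1618, 0.1344]
ee_rot: [-0.0, 0.924, -0.384, 0.0]
contact_force: [1.4, -2.8, 2.1]
width: 0.0001
gripper_force: 1.7
t 17.35 tcp 0.1836 0.0006 0.1344 Fx -2.98 q6 2.528 yaw -45.1
cam clamp 0.1171 -0.0394 0.2768
foot 4.000000000000059 37.75000000000009 block 56.25000000000011 73.50000000000011 pad pushed in 5.049999999999983
```

```bash
python3 -m pendant '[{"dx":-0.0025,"dy":-0.0016,"dz":0,"rx":0,"ry":0,"rz":0,"hand":0},{"dx":-0.0018,"dy":-0.0011,"dz":0,"rx":0,"ry":0,"rz":0,"hand":0},{"dx":0,"dy":0,"dz":0,"rx":0,"ry":0,"rz":0,"hand":0},{"dx":0,"dy":0,"dz":0,"rx":0,"ry":0,"rz":0,"hand":0},{"dx":0,"dy":0,"dz":0,"rx":0,"ry":0,"rz":0,"hand":0},{"dx":0,"dy":0,"dz":0,"rx":0,"ry":0,"rz":0,"hand":0}]'; python3 cl.py m9
python3 - <<'E'
import cv2,numpy as np
from h import manip,proj,cast
o=cv2.imread("pics/m9.png")[:320]; g=cv2.cvtColor(o,cv2.COLOR_BGR2HSV).astype(int); x=np.arange(-60,140,.25)
m=((g[...,0]>=12)&(g[...,0]<=16)&(g[...,1]>105)&(g[...,2]>165)); m[:,:225]=0
n,l,st,c=cv2.connectedComponentsWithStats(m.astype(np.uint8)); i=1+np.argmax(st[1:,4])
print("foot rect",cv2.minAreaRect(np.argwhere(l==i)[:,::-1].astype(np.float32)),"centre y mm",40-c[i][1]*.25)
for a,b in((98,110),(215,225)):
    p=np.median(g[a:b],axis=0); print([(float(x[k]),int(p[k,0]),int(p[k,1]),int(p[k,2])) for k in range(372,560,6)])
E
```

```text
clock: 17.9
position: [0.5298, 0.166, 0.1341]
ee_rot: [0.0, 0.924, -0.383, 0.0]
contact_force: [2.3, -4.2, 0.4]
width: 0.0003
gripper_force: 2.6
t 17.9 tcp 0.1879 0.0006 0.1341 Fx -4.61 q6 2.538 yaw -45.1
cam clamp 0.1217 -0.0395 0.2766
foot 8.250000000000062 37.75000000000009 block 55.25000000000011 72.50000000000011 pad pushed in 6.049999999999983
foot rect ((315.0, 153.99996948242188), (157.99996948242188, 155.99996948242188), 0.0) centre y mm 2.6726633210861195
[(33.0, 14, 123, 209), (34.5, 14, 123, 209), (36.0, 14, 124, 207), (37.5, 13, 129, 177), (39.0, 13, 135, 124), (40.5, 12, 116, 95), (42.0, 0, 9, 57), (43.5, 171, 18, 56), (45.0, 95, 12, 53), (46.5, 44, 21, 39), (48.0, 60, 12, 29), (49.5, 90, 19, 30), (51.0, 17, 85, 36), (52.5, 17, 88, 165), (54.0, 18, 81, 241), (55.5, 14, 39, 146), (57.0, 103, 15, 118), (58.5, 99, 9, 117), (60.0, 101, 13, 119), (61.5, 110, 11, 120), (63.0, 111, 11, 120), (64.5, 106, 10, 119), (66.0, 113, 11, 119), (67.5, 113, 9, 118), (69.0, 108, 11, 118), (70.5, 111, 9, 116), (72.0, 108, 13, 102), (73.5, 109, 13, 77), (75.0, 117, 20, 57), (76.5, 17, 65, 98), (78.0, 18, 81, 228), (79.5, 18, 76, 247)]
[(33.0, 14, 122, 210), (34.5, 14, 122, 214), (36.0, 14, 123, 213), (37.5, 14, 128, 182), (39.0, 13, 136, 127), (40.5, 12, 118, 98), (42.0, 5, 13, 57), (43.5, 15, 9, 56), (45.0, 19, 12, 52), (46.5, 45, 12, 38), (48.0, 150, 16, 27), (49.5, 150, 29, 28), (51.0, 159, 11, 136), (52.5, 161, 9, 189), (54.0, 164, 8, 186), (55.5, 117, 8, 131), (57.0, 107, 13, 128), (58.5, 108, 11, 129), (60.0, 106, 10, 126), (61.5, 110, 14, 128), (63.0, 114, 14, 125), (64.5, 106, 11, 124), (66.0, 101, 12, 123), (67.5, 110, 13, 120), (69.0, 110, 11, 122), (70.5, 114, 11, 118), (72.0, 113, 10, 99), (73.5, 105, 11, 76), (75.0, 120, 13, 58), (76.5, 65, 5, 68), (78.0, 165, 10, 170), (79.5, 150, 10, 106)]
```

The foot is square (0°), 2.7 mm off the bar's middle and no longer moving, so it is against the fixed jaw. The pad reads 6 mm pushed in, about 7 mm once I correct for the -1.2 mm reading at first contact. I'll add a touch more, let it settle and check once before handing in.

```bash
python3 -m pendant '[{"dx":-0.0017,"dy":-0.0011,"dz":0,"rx":0,"ry":0,"rz":0,"hand":0},{"dx":0,"dy":0,"dz":0,"rx":0,"ry":0,"rz":0,"hand":0},{"dx":0,"dy":0,"dz":0,"rx":0,"ry":0,"rz":0,"hand":0},{"dx":0,"dy":0,"dz":0,"rx":0,"ry":0,"rz":0,"hand":0},{"dx":0,"dy":0,"dz":0,"rx":0,"ry":0,"rz":0,"hand":0},{"dx":0,"dy":0,"dz":0,"rx":0,"ry":0,"rz":0,"hand":0},{"dx":0,"dy":0,"dz":0,"rx":0,"ry":0,"rz":0,"hand":0},{"dx":0,"dy":0,"dz":0,"rx":0,"ry":0,"rz":0,"hand":0}]'; python3 cl.py m10
```

```text
clock: 18.62
position: [0.5294, 0.1678, 0.1339]
ee_rot: [0.001, 0.924, -0.383, 0.0]
contact_force: [2.9, -4.2, 0.2]
width: 0.0
gripper_force: 2.7
t 18.6167 tcp 0.1897 0.0007 0.1339 Fx -4.78 q6 2.541 yaw -45.1
cam clamp 0.1235 -0.0395 0.2765
foot 10.250000000000064 37.75000000000009 block 54.50000000000011 71.75000000000011 pad pushed in 6.799999999999983
```

```bash
python3 -c "
from rig import manip
print(manip.sign_off())"
```

```text
the job is handed in; nothing more can be done
None
```

I handed the job in at 18.6 s with the sound foot square against the fixed jaw, the sprung pad pushed in about 7–8 of its 16 mm by my measurement, and the trigger still held pulled; sign-off gave no verdict, and I viewed 11 pictures against the limit of 10.

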